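# Demould a test casting and lay it on the balance

### The job

Press the red-barred ejector lever of the aluminium mould all the way down so that one end of the terracotta casting rises, then take hold of the raised end and slide the casting out endways from under the blue lip, without prising its brittle tongue against the lip. Lay it gently on the balance, flat, right way up, in the middle of the pan and along the pan's longer side, without overloading the balance, and let go. Leave the jars, caps, beaker and spatula where they are.

Things in the scene. Friction and masses are not known exactly. Their poses are not given: they have to be found in the camera images.
- casting: Terracotta casting, 130 (x) x 44 (y) x 22 (z) mm, 0.2-0.4 kg. Origin: middle of its flat underside. The 45 mm at its -x end is a tongue only 8 mm thick (x -65 to -20, z 0 to 8 mm); the rest is a plain block. At the start it lies in the mould, top flush with the mould top, x along the mould x, 1.5 mm play each side, the tongue deep under the blue lip: it comes out only endways.
- mould: Fixed aluminium mould, x -82 to +80, y +-43.5 mm, 40 mm high; origin: middle of its underside. Cavity x -67 to +68, y +-23.5, floor at z 18 mm, open on top but for a blue lip over x -67 to -25 (underside 19 mm above the floor, z 37 to 40). Ejector lever at the +x end: pivot along y at x +88, z +26 mm (lugs y +-27, to x +101); its inner end lifts the casting's +x end through a slot.
- lip: The blue lip, a 57 (x) x 47 (y) x 3 (z) mm plate fixed over the -x end of the mould cavity, reaching to mould x -25 mm; origin: middle of its underside, 37 mm above the bench. With the ejector fully down the sloping tongue clears it by about 2 mm. The fresh tongue is brittle: pressed against the lip with more than 10 N it breaks.
- ejector_pad (a point): Centre of the red cross bar (16 mm diameter, 50 mm long along mould y) at the outer end of the ejector lever, 80 mm from the pivot. At joint 0 it is 63 mm beyond (mould +x) and 49 mm above the pivot; pressed down it swings in an arc to 21 mm above the bench.
- ejector (a joint): Ejector lever angle in rad: 0 at rest, 0.72 fully down at its stop. Pressing takes about 6 N; it is stiff and stays where it is left. Fully down, it holds the +x end of the casting up at a slope of about 14 degrees, that end's underside about 8 mm above the mould top.
- balance: White bench balance fixed on the bench, 220 mm (x) by 200 mm (y), 46 mm high under its pan. Origin: middle of its underside; display and keys on top along its -x edge.
- pan_top (a point): Centre of the top face of the steel weighing pan, 67 mm above the bench; the pan is 130 mm along the balance x and 180 mm along the balance y, 5 mm thick.
- pan (a joint): How far the sprung pan is pressed down, in m: 0 empty, about 0.67 mm per newton, end of travel 12 mm. The balance counts as overloaded beyond 7.5 mm (about 11 N).
- jar1: one of three white jars with red lids, 72 mm diameter, 130 mm tall, standing loose; origin at the centre of its underside. Leave it alone.
- jar2: like jar1; origin at the centre of its underside. Leave it alone.
- jar3: like jar1; origin at the centre of its underside. Leave it alone.
- beaker: small clear glass cup, 34 mm diameter, 50 mm tall, loose; origin at the centre of its underside. Leave it alone.
- red_cap: loose red screw cap, 48 mm diameter, 16 mm tall; origin at the centre of its underside. Leave it alone.
- white_cap: loose white screw cap, 40 mm diameter, 14 mm tall; origin at the centre of its underside. Leave it alone.
- spatula: loose spatula 150 mm long lying along its x; origin at the centre of its underside. Leave it alone.
Mind the look-alikes: they are no part of the job. Of the things shaped like the casting, the terracotta one is meant.

How it is judged:
On the way, in this order (a step that is already met when the one before it is completed fails the run):
1. the ejector lever is pressed fully down and the casting has its end raised (value of joint ejector above 0.64 rad and angle between casting's own z axis and vertical above 0.15 rad), for 0.2 s.
2. the casting is held by the fingers, wholly clear above the mould (z of casting in the frame of mould above 0.065 m and contact force between casting and the fingers above 1 N and contact force between casting and mould below 0.1 N), for 0.2 s.
At the end, for the whole second after the job is handed in: The casting lies at rest on the balance pan, released, right way up and flat (within 0.08 rad), its middle within 25 mm of the pan centre, its long axis within 0.2 rad of the longer side of the pan (either way round) (horizontal distance between casting and pan_top below 0.025 m and angle between casting's own z axis and vertical below 0.08 rad and angle between the x axis of casting and the y axis of balance, either way round below 0.2 rad and z of casting in the frame of pan_top between -0.004 and 0.004 m and linear speed of casting below 0.02 m/s and angular speed of casting below 0.1 rad/s); the robot touches nothing.
It fails at once if the balance is overloaded: pan pressed or struck down more than 7.5 mm (value of joint pan above 0.0075 m).
It fails at once if the brittle tongue is prised against the blue lip with more than 10 N (contact force between casting and lip above 10 N).
It fails at once if a jar, cap, the beaker or the spatula is moved by more than 20 mm (distance of any of jar1, jar2, jar3, beaker, red_cap, white_cap, spatula from where it was at the start of the episode above 0.02 m).
It also fails if it takes over 58 s, if anything falls off the work surface, if the arm or the gripper's body presses on something with over 40 N, if the wrist force passes 120 N, or if a joint passes its speed limit or range.

### The arm

A 6-joint arm with a two-finger parallel gripper is mounted at the origin on the work surface. World frame = base frame: x ahead of the robot, y to its left, z up, the work surface at z = 0. Lengths are in m, angles in rad, forces in N, time in s.
With the tool pointing down it reaches from about 0.25 to 0.85 m from the base axis. Payload 12.5 kg.
Tool frame: the origin (TCP) lies at the very end of the fingers, on their centre line; the grasp point (between the pads) lies 19 mm behind it (r.pinch_z is the distance from the TCP to the grasp point, in m); z points along the fingers, y is the line along which they close (so a half turn about z gives the same grasp; the last joint's range is limited). The gripper opens to 93 mm and grips with 3 to 60 N. Pads are 15 mm wide; open, the fingers measure 128 mm over their backs; the gripper's body (75 mm by 188 mm) begins 65 mm behind the grasp point.
Start: joints at [1.105, 0.351, 1.652, -0, 1.139, -0.085], TCP at [0.204, 0.511, 0.219] pointing down, gripper open.
Joint ranges: [-2.75, 2.75], [-0.79, 2.1], [0.01, 2.65], [-1.57, 4.71], [0.07, 3.14], [-2.87, 2.87]. Speed limits (rad/s): [2.22, 2.22, 2.79, 3.14, 3.14, 3.14].

### API

Orientations are given as a rotation vector (axis times angle).
In Python, from plant import r, eyes gives the robot as it stands. The module is installed in compiled form; this text tells all that it offers. Calls block until the motion is done:
- r.move_ptp(position, orientation): joint-space move of the TCP to a pose.
- r.servo_line(position, rot=None, velocity=0.15, threshold=None): straight line of the TCP; rot=None keeps the orientation; velocity is the mean speed in m/s. With threshold (N) it stops when the force on the tool has changed by that much, and returns True; else False.
- r.move_joints(angles): joint-space move.
- r.command_gripper(opening, grip_force=None): finger opening in m; grip_force is the grip in N (None keeps the last); returns when the fingers have stopped.
- r.sleep(seconds).
- r.inverse_kinematics(position, orientation): joint angles nearest the present ones, or None.
- eyes.grab_frame(name): name is "scene" or "top" or "wrist"; returns a dict with "pixels" (400x640x3 uint8, red, green, blue), "fx", "fy", "cx", "cy" (pixels), "pose" (4x4, takes a point from camera to world coordinates); the wrist camera has in their place "mount" (4x4, takes a point from camera to tool coordinates, whose origin is the TCP and whose axes are the flange's). Camera axes: x right, y down, z forward; pixel columns grow to the right and rows downward; lengths in m; the calibration is good to about 2 mm. A picture is of the moment at which its call begins: read the wrist's pose just before it. There is no depth.
A pose or a line that the arm cannot do raises r.IKError and nothing moves.
- r.close_job(): hands the job in; it is judged then, once.
Readings, each from a call of its own:
- r.current_time_s(): time.
- r.current_joint_pos(): joint angles.
- r.current_joint_velocities(): joint speeds.
- r.current_joint_efforts(): joint torques, N m.
- r.current_position(): TCP position.
- r.current_ee_rot(): TCP orientation.
- r.current_force(): force on the tool from outside, world axes, zero at the start.
- r.current_moment(): the same for the moment, N m.
- r.current_grip_width(): finger opening in m.
- r.current_grasp_force(): force on a finger pad.
Only numpy, scipy, OpenCV 4.12 (cv2) and the standard library are available. Lean on these libraries where they do the work, as an engineer would, in place of code of your own. Each camera call takes 0.05 s, during which the arm holds its last target. There are 200 camera calls.

## Working session

There is one attempt and no reset: what is moved stays moved. The work goes in short steps, each a Python script; the robot and the scene stay as the last script left them, time stands still between calls to the robot, and variables do not carry over. Pictures are saved under pics/ and viewed, at most 10 in all, crops included, and the job is handed in when it is done.

```bash
mkdir -p pics; python3 - <<'E'
from plant import r,eyes
import cv2,numpy as np
for n in("scene","top"):
    f=eyes.grab_frame(n);cv2.imwrite(f"pics/{n}0.png",f["pixels"][:,:,::-1])
    print(n,f["fx"],f["cx"],f["cy"],np.round(f["pose"],3).tolist())
print(r.current_ee_rot(),r.pinch_z,r.current_time_s())
E
```

```text
scene 400.7249740952443 323.17105753413244 197.99624821350633 [[-0.425, 0.732, -0.533, 1.058], [0.905, 0.337, -0.259, 0.318], [-0.01, -0.592, -0.806, 0.815], [0.0, 0.0, 0.0, 1.0]]
top 393.33426186281383 322.33404459401237 198.7133473057736 [[-0.092, -0.97, 0.224, 0.377], [-0.996, 0.089, -0.026, 0.092], [0.006, -0.225, -0.974, 1.025], [0.0, 0.0, 0.0, 1.0]]
[-5.94527661e-01 -3.08454300e+00  1.56076761e-03] 0.0188 0.1
```

View pics/top0.png

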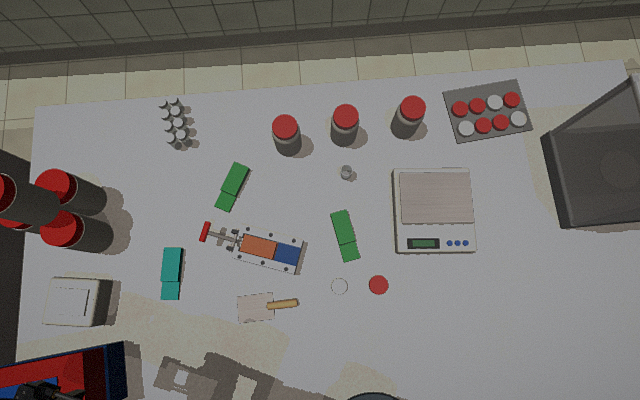

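View pics/scene0.png

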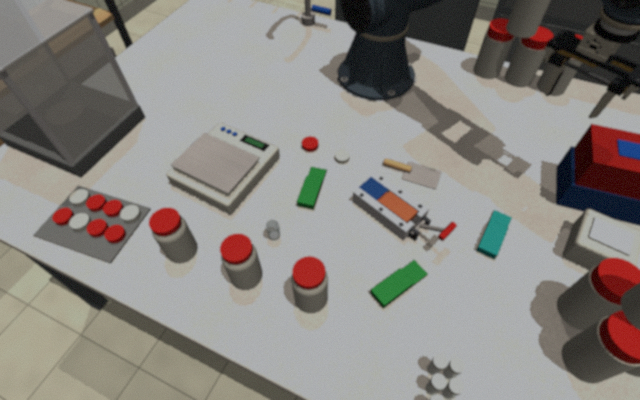

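The top view shows the mould with its blue lip at about (288,254), the casting at (258,247) and the red bar at (205,231), with the pan at (436,198). In the scene view the same things are at (374,187), (402,206), (447,231) and (213,163).

```bash
cat > h.py <<'E'
from plant import r,eyes
import cv2,numpy as np
def ray(f,uv,z,pose=None):
    P=f["pose"] if pose is None else pose
    uv=np.atleast_2d(uv).astype(float)
    d=np.c_[(uv[:,0]-f["cx"])/f["fx"],(uv[:,1]-f["cy"])/f["fy"],np.ones(len(uv))]@P[:3,:3].T
    return P[:3,3]+d*((z-P[2,3])/d[:,2])[:,None]
def blob(f,lo,hi,box):
    hsv=cv2.cvtColor(f["pixels"],cv2.COLOR_RGB2HSV)
    m=cv2.inRange(hsv,np.array(lo),np.array(hi))
    k=np.zeros_like(m);x0,y0,x1,y1=box;k[y0:y1,x0:x1]=m[y0:y1,x0:x1]
    cs,_=cv2.findContours(k,cv2.RETR_EXTERNAL,cv2.CHAIN_APPROX_NONE)
    return max(cs,key=cv2.contourArea)[:,0,:]
def rect(p):
    (c,s,a)=cv2.minAreaRect((p[:,:2]*1000).astype(np.float32))
    b=cv2.boxPoints((c,s,a)); e=[b[1]-b[0],b[2]-b[1]]; e=max(e,key=np.linalg.norm)
    return np.array(c)/1000,np.sort(s),np.degrees(np.arctan2(e[1],e[0]))
E
python3 - <<'E'
from h import *
B={"top":dict(lip=(270,235,310,275),cast=(235,225,285,268),bar=(190,215,215,248),pan=(385,165,480,228)),
"scene":dict(lip=(352,170,392,205),cast=(380,185,424,225),bar=(436,215,462,245),pan=(160,120,275,200))}
H=dict(lip=((105,120,40),(125,255,255),.04),cast=((5,120,60),(20,255,255),.04),bar=((0,150,60),(4,255,255),.075),pan=((0,14,80),(15,60,255),.067))
for n in B:
    f=eyes.grab_frame(n)
    for (u,v) in ([(436,198),(425,235)] if n=="top" else [(213,163),(185,190)]): print(cv2.cvtColor(f["pixels"],cv2.COLOR_RGB2HSV)[v,u])
    for k in H:
        try:
            c=blob(f,H[k][0],H[k][1],B[n][k]); print(n,k,len(c),*rect(ray(f,c,H[k][2])))
        except Exception as e: print(n,k,e)
E
```

```text
[ 15  22 141]
[105   3 147]
top lip 74 [0.47044608 0.16624573] [44.50714874 56.50701904] 70.091385
top cast 102 [0.49560336 0.23585303] [43.63315964 88.07561493] 70.01779
top bar 46 [0.54019666 0.35935568] [13.18161488 47.83114243] -19.004847
top pan 280 [ 0.57337958 -0.2165791 ] [133.86938477 179.08351135] 85.34922
[  9  21 155]
[16 38 87]
scene lip 53 [0.46641418 0.16728111] [39.19607162 52.22540665] 70.29618
scene cast 78 [0.49211423 0.23851169] [40.52582932 90.64333344] 69.78866
scene bar 36 [0.53535022 0.35878165] [11.96092606 49.04434586] -21.127752
scene pan 275 [ 0.57535431 -0.21513109] [137.21664429 180.43096924] 86.133514
```

```bash
cat >> h.py <<'E'
from scipy.spatial.transform import Rotation as R
M=np.array([.487,.217,0]); YAW=np.radians(70.1)
def rz(a): return R.from_euler('z',a)
def W(x,y,z): return M+rz(YAW).apply([x,y,z])
# tool with y along (yaw+90+flip), tilted by t about the part's y (t>0: part +x end raised)
def rot(yaw,t=0,flip=0):
    A=rz(yaw)*R.from_euler('y',-t)          # part frame
    T=R.from_matrix(np.array([[1,0,0],[0,-1,0],[0,0,-1.]]).T)  # tool x=part x,y=-y,z=-z
    return (A*T*rz(np.pi if flip else 0)).as_rotvec()
E
python3 - <<'E'
from h import *
for fl in(0,1):
    for n,p,o in(("press",W(.151,0,.15),rot(YAW,0,fl)),("grasp",W(.04,0,.05),rot(YAW,np.radians(14),fl)),("place",[.574,-.216,.1],rot(np.radians(85.7),0,fl)),("place2",[.574,-.216,.1],rot(np.radians(-94.3),0,fl))):
        q=r.inverse_kinematics(list(p),list(o)); print(fl,n,None if q is None else np.round(q,2))
E
```

```text
0 press [0.52 0.6  1.44 0.   1.1  0.86]
0 grasp [0.29 0.55 1.87 0.35 0.6  0.36]
0 place [-0.44  0.6   1.58 -0.    0.96 -0.36]
0 place2 [-0.44  0.6   1.58 -0.    0.96  2.78]
1 press [ 0.52  0.6   1.44  0.    1.1  -2.28]
1 grasp [ 0.29  0.55  1.87  0.35  0.6  -2.78]
1 place [-0.44  0.6   1.58 -0.    0.96  2.78]
1 place2 [-0.44  0.6   1.58 -0.    0.96 -0.36]
```

```bash
python3 - <<'E'
from h import *
o=list(rot(YAW))
r.move_ptp(list(W(.151,0,.125)),o); r.command_gripper(0.0,20)
print(r.current_time_s(),r.current_position()-W(.151,0,.125))
r.servo_line(list(W(.152,0,.085)),velocity=.08,threshold=15)
for j in np.linspace(0.06,.76,8):
    a=.661-j
    h=r.servo_line(list(W(.088+.08*np.cos(a),0,.026+.08*np.sin(a)+.008)),velocity=.06,threshold=25)
    print(round(j,2),h,np.round(r.current_position(),4)[2],np.round(r.current_force(),1))
    if h and j>.5: break
p=r.current_position()
r.servo_line(list(p+[0,0,.12]),velocity=.2); r.command_gripper(.085)
r.move_ptp(list(W(.03,0,.24)),o)
P=np.eye(4);P[:3,3]=r.current_position();P[:3,:3]=R.from_rotvec(r.current_ee_rot()).as_matrix()
f=eyes.grab_frame("wrist");cv2.imwrite("pics/w1.png",f["pixels"][:,:,::-1]); np.save("w1pose.npy",P@f["mount"])
g=eyes.grab_frame("scene");cv2.imwrite("pics/s1.png",cv2.resize(g["pixels"][120:300,300:560,::-1],None,fx=3,fy=3))
print(r.current_time_s(),np.round(f["mount"],3).tolist())
E
```

```text
3.0583 [ 4.01679703e-06 -4.53265324e-06  1.19363685e-05]
0.06 False 0.0799 [1.1 2.  3.6]
0.16 False 0.073 [1.2 3.1 3.8]
0.26 False 0.0655 [1.2 2.8 4.7]
0.36 False 0.0575 [0.8 1.5 3.1]
0.46 False 0.0495 [ 0.2 -0.   0.6]
0.56 False 0.0417 [-0.1 -0.8  0.2]
0.66 False 0.0337 [ 0.3 -0.9  0.6]
0.76 True 0.0291 [-6.  -2.8 15.4]
8.8 [[0.001, -0.956, -0.293, 0.081], [1.0, 0.001, -0.001, -0.0], [0.001, -0.293, 0.956, -0.166], [0.0, 0.0, 0.0, 1.0]]
```

View pics/w1.png

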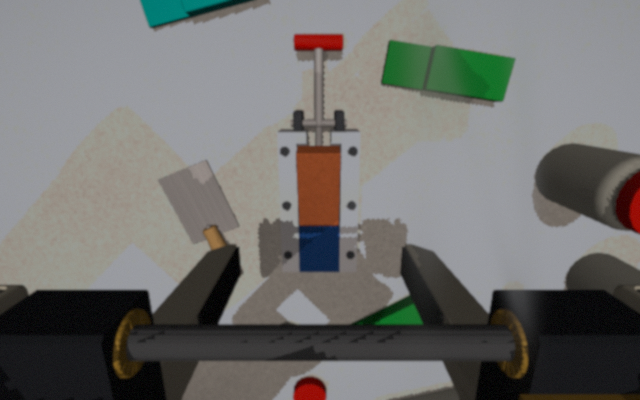

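View pics/s1.png

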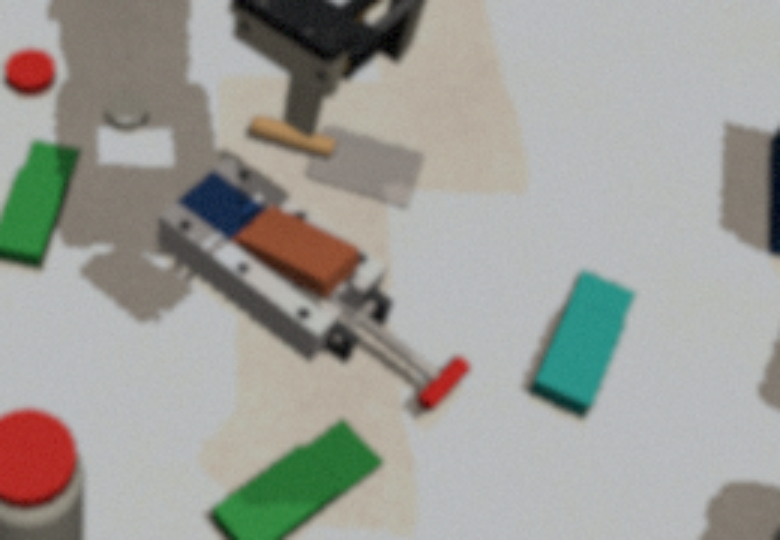

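The wrist picture shows the mould upright and centred, with the lip at (320,250), the casting top spanning rows 147–227 and the bar down at (318,42). In the scene crop the casting slopes up towards the lever and its end is clear of the mould.

```bash
python3 - <<'E'
from h import *
f=eyes.grab_frame("wrist");P=np.load("w1pose.npy")
inv=lambda p: np.round(rz(-YAW).apply(p-M)*1000,1)
c=blob(f,(105,120,20),(125,255,255),(285,215,355,280)); p=ray(f,c,.04,P);a=rect(p);print("lip",a, inv(np.r_[a[0],0]))
c=blob(f,(3,120,40),(20,255,255),(280,130,360,240))
for row,z in((150,.069),(175,.06)):
    k=c[c[:,1]==row]; print(row,k[:,0].min(),k[:,0].max(),inv(ray(f,[[k[:,0].min(),row],[k[:,0].max()+1,row]],z,P)).tolist())
t=c[:,1].min(),c[:,1].max(); print(t,inv(ray(f,[[320,t[0]]],.069,P)),inv(ray(f,[[320,t[1]+1]],.04,P)))
c=blob(f,(0,150,60),(4,255,255),(285,25,355,55)); a=rect(ray(f,c,.027,P)); print("bar",a,inv(np.r_[a[0],0]))
E
```

```text
lip (array([0.46691855, 0.16676788]), array([44.23797989, 54.03926086]), np.float32(70.16619)) [-54.1   1.8   0. ]
150 298 339 [[64.0, 22.1, 69.0], [64.0, -18.8, 69.0]]
175 298 339 [[37.2, 23.2, 60.0], [37.3, -19.7, 60.0]]
(np.int32(146), np.int32(225)) [[67.9  0.7 69. ]] [[-25.8   0.7  40. ]]
bar (array([0.54141852, 0.37407306]), array([12.85421562, 47.3493042 ]), np.float32(-19.890059)) [166.2   2.3   0. ]
```

```bash
sed -i 's/^M=.*/M=np.array([.487,.217,0])+np.array([-np.sin(np.radians(70.1)),np.cos(np.radians(70.1)),0])*.0012; YAW=np.radians(70.1)/;s/; YAW=np.radians(70.1)$/; YAW=np.radians(70.1)/' h.py; cat >> h.py <<'E'
T=np.radians(13.7)
ax=np.array([np.cos(T),0,np.sin(T)]); nn=np.array([-np.sin(T),0,np.cos(T)])
G=np.array([-.061,0,.018])+.107*ax+.0015*nn
E
python3 - <<'E'
from h import *
o=list(rot(YAW,T))
print(G)
r.move_ptp(list(W(*(G+.07*nn))),o)
print("hit",r.servo_line(list(W(*G)),velocity=.07,threshold=8),r.current_force())
print(r.current_time_s())
f0=np.array(r.current_force())
r.command_gripper(.03,6); print(r.current_grip_width(),np.round(r.current_force()-f0,1),r.current_grasp_force())
r.command_gripper(.03,50); print(r.current_grip_width(),np.round(r.current_force()-f0,1),r.current_grasp_force())
for d in (.006,.02):
    h=r.servo_line(list(W(*(G+d*ax))),velocity=.03,threshold=7)
    print(d,h,np.round(r.current_force()-f0,1),np.round(r.current_moment(),2))
    if h: break
g=eyes.grab_frame("scene");cv2.imwrite("pics/s2.png",cv2.resize(g["pixels"][120:300,300:560,::-1],None,fx=3,fy=3))
print(r.current_time_s())
E
```

```text
[0.0426005  0.         0.04479901]
hit False [ 0.46835245 -0.35241871  0.09242454]
10.575
0.04379196939322323 [-1.1 -0.7  0.7] 5.993868559598923
0.04325470930406474 [-2.1  0.2  0.5] 49.99104201793671
0.006 False [-2.   0.9  1.7] [0.04 0.23 0.08]
0.02 True [-0.2  1.9  5.4] [0.47 0.06 0.01]
12.1583
```

View pics/s2.png

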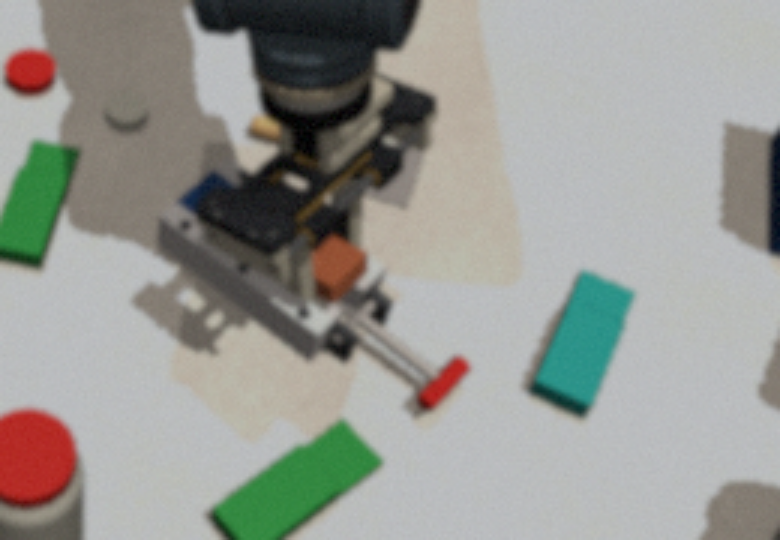

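The casting is held, with its end showing at (340,265). The tool force is upward, so the load is coming from the lever below and not from the lip. I'll lift slightly and slide a little steeper.

```bash
python3 - <<'E'
from h import *
p0=np.array(r.current_position()); print(np.round(rz(-YAW).apply(p0-M)*1000-G*1000,2))
T2=np.radians(14.3); d2=rz(YAW).apply([np.cos(T2),0,np.sin(T2)])
p=p0+[0,0,.0005]
r.servo_line(list(p),velocity=.01); print(np.round(r.current_force(),1))
for i in range(9):
    p=p+.008*d2
    h=r.servo_line(list(p),velocity=.035,threshold=6)
    F=np.array(r.current_force()); print(i,h,np.round(F,1),np.round(r.current_moment(),2))
    if h: 
        p=np.array(r.current_position()); 
        if F[2]<-3: break
        p=p+[0,0,.0005]; r.servo_line(list(p),velocity=.01)
print(np.round(rz(-YAW).apply(np.array(r.current_position())-M)*1000-G*1000,2),r.current_grip_width(),r.current_time_s())
E
```

```text
[7.78 0.03 1.94]
[-0.2 -1.  -2. ]
0 False [-0.3 -0.3 -1.7] [-0.2   0.14  0.02]
1 False [-0.1  0.6 -2. ] [-0.16  0.11  0.  ]
2 False [ 0.2 -0.5 -2.2] [-0.23  0.19  0.07]
3 False [-0.2 -0.9 -2.3] [-0.15  0.14  0.04]
4 False [ 0.  -0.7 -2.3] [-0.23  0.14  0.01]
5 False [ 0.3  0.5 -1.9] [-0.18  0.08 -0.02]
6 False [ 0.3  0.3 -1.9] [-0.21  0.12  0.01]
7 False [ 0.3 -0.2 -1.4] [-0.14  0.09  0.  ]
8 False [ 0.2 -0.3 -0.5] [-0.19  0.08 -0.03]
[7.781e+01 2.000e-02 2.030e+01] 0.04357642518815787 15.8083
```

```bash
python3 - <<'E'
from h import *
p=np.array(r.current_position())
r.servo_line(list(p+[0,0,.13]),velocity=.12); print(np.round(r.current_force(),1),r.current_time_s())
r.servo_line(list(p+[0,0,.131]),list(rot(YAW)),velocity=.005)
r.sleep(.2)
print(np.round(r.current_force(),1),np.round(r.current_moment(),2),r.current_grip_width(),r.current_time_s())
for n in("scene","top"):
    g=eyes.grab_frame(n);cv2.imwrite(f"pics/{n}3.png",g["pixels"][:,:,::-1])
g=cv2.imread("pics/scene3.png")[80:280,300:560];t=cv2.imread("pics/top3.png")[150:350,130:390]
cv2.imwrite("pics/st3.png",cv2.resize(np.hstack([g,t]),None,fx=1.53,fy=1.53))
E
```

```text
[-0.7 -0.7 -1.9] 17.0417
[ 1.3 -0.8 -2. ] [-0.02  0.03 -0.01] 0.04367791771262661 17.6333
```

View pics/st3.png

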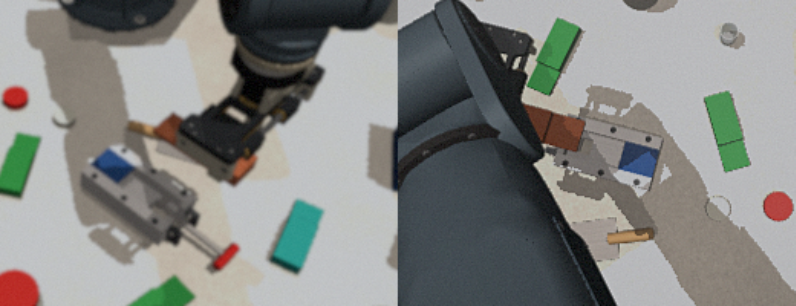

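The casting is held level at the fingers. The scene half shows the block end at (238,168) and the tongue end at (165,125), and the lip is intact. I'll carry it over the pan and check its tongue end there with both cameras.

```bash
python3 - <<'E'
from h import *
yp=np.radians(85.7); d=np.array([np.cos(yp),np.sin(yp),0])
t=np.array([.574,-.216,0])+.042*d
p=np.array(r.current_position())
r.move_ptp(list(t+[0,0,.17]),list(rot(yp)))
r.servo_line(list(t+[0,0,.085]),velocity=.1); r.sleep(.2)
print(r.current_time_s(),np.round(r.current_force(),1))
ims=[]
for n in("scene","top"):
    g=eyes.grab_frame(n); np.save(f"pics/{n}4.npy",g["pixels"])
    y,x=(70,130) if n=="scene" else (110,350)
    ims.append(g["pixels"][y:y+150,x:x+200,::-1])
    c=blob(g,(3,120,30),(20,255,255),(140,100,280,230) if n=="scene" else (380,150,490,260))
    q=ray(g,c,.092,None); q=(q-np.r_[t[:2],0])@np.c_[d,[-d[1],d[0],0],[0,0,1]]  # along casting x, casting y
    print(n,len(c),np.round([q[:,0].min()*1000,q[:,0].max()*1000,q[:,1].min()*1000,q[:,1].max()*1000],1))
cv2.imwrite("pics/st4.png",cv2.resize(np.hstack(ims),None,fx=2,fy=2))
E
```

```text
20.775 [ 0.1  0.8 -2.1]
scene 56 [-31.1  27.  -21.8  34.7]
top 41 [ 10.6  25.  -26.7  16.2]
```

View pics/st4.png

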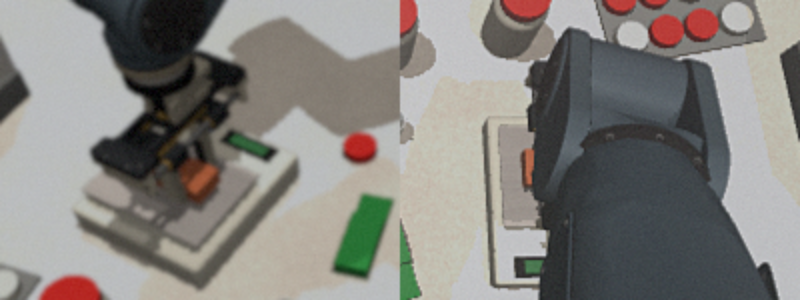

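The block's end sticks out of the grip over the pan, at (205,178) in the scene half. It measures 25 mm past the TCP against 23 mm expected, so I'll lower it.

```bash
python3 - <<'E'
from h import *
p=np.array(r.current_position())
h=r.servo_line([p[0],p[1],.072],velocity=.04,threshold=1.8)
for z in np.arange(.0712,.0655,-.0006):
    F=r.current_force()[2]; print(h,round(r.current_position()[2],4),round(F,2))
    if h or F>-.5: break
    h=r.servo_line([p[0],p[1],z],velocity=.008,threshold=1.8)
c=np.array(r.current_position())
r.command_gripper(.05,5); r.sleep(.2); r.command_gripper(.08)
print(np.round(r.current_force(),2))
r.servo_line(list(c+[0,0,.15]),velocity=.12)
q=np.array(r.current_joint_pos()); q[0]+=.9; r.move_joints(list(q)); r.sleep(.3)
for n,b in(("scene",(140,100,280,230)),("top",(380,150,490,260))):
    g=eyes.grab_frame(n); k=blob(g,(3,120,30),(20,255,255),b); print(n,*rect(ray(g,k,.088)))
    im=g["pixels"][b[1]-20:b[3]+20,b[0]-20:b[2]+20,::-1]; cv2.imwrite(f"pics/{n}5.png",cv2.resize(im,None,fx=3,fy=3))
print(r.current_time_s())
E
```

```text
False 0.0717 -1.8
False 0.0713 -2.31
False 0.0706 -2.52
False 0.07 -1.87
False 0.0694 -2.2
False 0.0689 -0.51
False 0.0682 -0.37
[-0.38 -0.43 -0.37]
scene [ 0.57938855 -0.20082414] [ 50.04704666 124.1452179 ] 86.55476
top [ 0.57653229 -0.21052528] [ 44.98529434 124.13812256] 83.04749
27.8167
```

View pics/scene5.png

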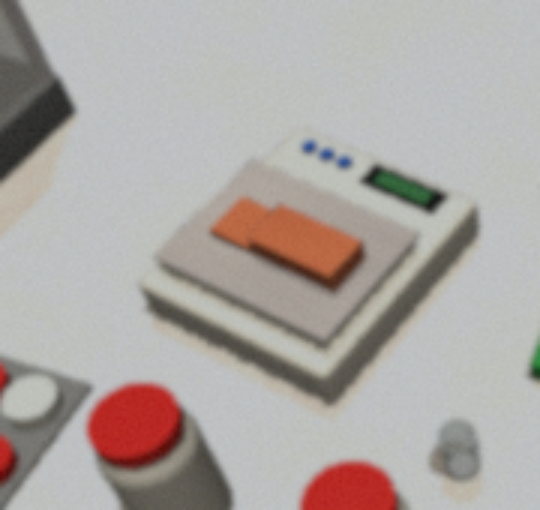

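The casting lies flat and right way up in the middle of the pan, along its longer side: block at (305,240), tongue at (240,220) in the crop. It measures about 6 mm from the pan centre in the top view, with an angle error under 3°. I'll hand it in.

```bash
python3 -c "
from plant import r
print(r.close_job())"
```

```text
the job is handed in; nothing more can be done
None
```

The job is handed in, with no verdict returned: the casting came out without a sign of lip contact and lies released, flat and right way up on the pan, about 6 mm off centre and within 3° of the longer side, at about 28 s.

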